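# Blow out a brittle burner bowl

### The job

Slide the brittle ceramic burner bowl along the bench, flat and gently (it cracks under more than 15 N from the robot or against the stops), onto the round grey mark under the blow gun's nozzle, up to both stop pins or within about a centimetre of them. Then squeeze the clamped gun's trigger right in for about half a second, and let it spring back. The bowl stays flat on the bench and under the nozzle, and the loose tin, screwdriver, wrench, socket and pulley stay where they are.

Things in the scene. Friction and masses are not known exactly. Their poses are not given: they have to be found in the camera images.
- bowl: Brittle white ceramic burner bowl: round open dish, outside diameter 104 mm, 42 mm tall, straight outer wall, wall 6 mm, floor 7 mm with a central boss (32 mm wide, top 24 mm up), about 300 g, mouth up on the bench. Origin: centre of its underside; z up. Cracks if the robot or a stop presses on it with more than 15 N; sliding it takes a few N.
- station: Fixed blow-off station. Origin: centre of the flush round mark on the bench; +y points from the mark to the gun (all numbers mm in this frame). Blow gun clamped lying on its side, axis 62 up: barrel 24 thick along y at x=0, y=100..205; bent thin nozzle ends over the mark's edge at x=0, y=44, z=56..72. Dark base plate 8 thick, x=-100..50, y=75..245.
- seat (a point): Centre of the grey round mark (diameter 112 mm, flush with the bench) = station origin: where the bowl's centre belongs. Axes as the station's. Two steel stop pins (diameter 20 mm, 35 mm tall) stand at x = +-36, y = 50.5 mm from it: a bowl centred here just touches both. Its -y side is open.
- grip (a point): Centre of the gun's handle, 62 mm above the bench: at x = -65, y = 190 mm in the station frame; axes as the station's. The handle is a grey level bar along x, 24 mm thick in y, 26 mm tall (z 49 to 75), from the barrel to x = -130, then a brass coupling to x = -152. Free from above.
- trigger_pad (a point): Centre line of the steel trigger lever, 55 mm from its hinge, 62 mm above the bench. Lever 88 mm long, 8 mm thick, 22 mm tall, beside the handle on its -y (mark) side; upright hinge at station x = -12, y = 167. At rest its free end stands off the handle. At the pad the width over lever and handle is about 57 mm at rest, 39 mm squeezed in.
- trigger (a joint): Trigger angle (rad): 0 at rest (springs back by itself), 0.32 squeezed right in against its stop, parallel to the handle. Takes about 2 N at the pad to start, 5.5 N to hold right in.
- tin: Bystander: grey jar with a steel lid, diameter 72 mm, 100 mm tall. Origin: centre of its underside.
- screwdriver: Bystander: screwdriver lying on the bench, 200 mm long along its x. Origin near its middle, at bench level.
- wrench: Bystander: steel wrench lying on the bench, 180 mm long along its x. Origin near its middle, at bench level.
- socket: Bystander: upright steel socket, diameter 32 mm, 45 mm tall, bore 18 mm, near the station. Origin: centre of its underside.
- pulley: Bystander: small aluminium pulley, diameter 44 mm, 28 mm tall, beside the bowl's start. Origin: centre of its underside.
Not all that is in view belongs to the job. Of the things that look like the bowl, the middle-sized one is meant.

How it is judged (in metres and radians):
On the way, in this order (a step that is already met when the one before it is completed fails the run):
1. the bowl stands on the mark under the nozzle, at rest, with the trigger not yet squeezed (horizontal distance between bowl and seat below 0.015 m and height (world z) of bowl below 0.006 m and angle between bowl's own z axis and vertical below 0.1 rad and linear speed of bowl below 0.02 m/s and value of joint trigger below 0.05 rad), for 0.3 s.
2. the trigger is squeezed right in with the bowl under the nozzle (horizontal distance between bowl and seat below 0.015 m and value of joint trigger above 0.26 rad), for 0.3 s.
At the end, for the whole second after the job is handed in: the bowl stands flat and at rest on the bench, its centre within 15 mm of the centre of the mark (level distance), and the trigger has sprung back (below 0.04 rad) (horizontal distance between bowl and seat below 0.015 m and height (world z) of bowl below 0.006 m and angle between bowl's own z axis and vertical below 0.1 rad and linear speed of bowl below 0.02 m/s and value of joint trigger below 0.04 rad); the robot touches nothing.
It fails at once if the robot presses on the bowl with more than 15 N (contact force between bowl and the fingers above 15 N or contact force between bowl and the arm above 15 N).
It fails at once if the bowl is pressed against the station with more than 15 N (contact force between bowl and station above 15 N).
It fails at once if the bowl is lifted more than 15 mm or tipped more than 0.25 rad (height (world z) of bowl above 0.015 m or angle between bowl's own z axis and vertical above 0.25 rad).
It fails at once if a loose bystander is moved by more than 30 mm (distance of any of tin, screwdriver, wrench, socket, pulley from where it was at the start of the episode above 0.03 m).
It also fails if it takes over 64 s, if anything falls off the work surface, if the arm or the gripper's body presses on something with over 40 N, if the wrist force passes 120 N, or if a joint passes its speed limit or range.

### The arm

A 6-joint arm with a two-finger parallel gripper is mounted at the origin on the work surface. World frame = base frame: x ahead of the robot, y to its left, z up, the work surface at z = 0. Lengths are in mm, angles in rad, forces in N, time in s.
With the tool pointing down it reaches from about 375 to 900 mm from the base axis. Payload 3.1 kg.
Tool frame: the origin (TCP) lies between the finger pads; the fingertips stand 14 mm ahead of it and the grasp point (between the pads) lies 5 mm behind it (bot.nose_length is the distance from the TCP to the fingertips, in mm); x points along the fingers, y is the direction in which the jaws open and shut, and the axes are right-handed (so a half turn about x gives the same grasp; the last joint's range is limited). The gripper opens to 85 mm and grips with 20 to 120 N. Pads are 22 mm wide; open, the fingers measure 114 mm over their backs; the gripper's body (76 mm by 85 mm) begins 54 mm behind the grasp point. The pads swing forward as they close: fully open they stand 13 mm farther back than shut.
Start: joints at [1.131, 0.527, 1.433, -0, 1.181, -0.178], TCP at [161.118, 603.852, 245.31] pointing down, gripper open.
Joint ranges: [-3.08, 3.08], [-0.75, 2.2], [0.22, 2.44], [-1.43, 4.57], [0, 2.65], [-2.85, 2.85]. Speed limits (rad/s): [2.79, 2.79, 3.14, 3.14, 3.14, 3.14].

### API

Orientations are given as a rotation vector (axis times angle).
In Python, from plant import bot gives the robot as it stands. The module is installed in compiled form; this text tells all that it offers.
- The arm moves only by the tool drive_tool, never from a script. Its argument "deltas" is text: rows parted by semicolons, each of 7 numbers parted by spaces: the shift along the world's x, y, z in cm, then the turn, a rotation vector about the world's x, y, z in degrees, then the opening, from 0 (shut) to 1 (fully open). In form: x y z wx wy wz fingers; .... A call has 1 to 10 rows; each row shifts and turns the commanded pose from where the row before left it; what a row does not reach is not made up. A row lasts 1/10 s, in which the tool goes at most 50 mm and 8.59 degrees, less where a joint would pass 70% of its speed; a pose out of reach is approached as far as the arm can. A call is refused whole if a number of a shift passes 5 or a number of a turn 8.59, either way. A call with a gripper value outside its range is refused whole. The fingers move at their own pace and stop on an object; "force" is the grip in N (left out, the last holds). Time passes only in rows, so rows that do not move let the fingers close. It gives the time, the measured TCP pose, the force and the opening at its end, in the units of the state.
- bot.get_state(): the state, without advancing time (a new reading comes with each control period).
- bot.snapshot(name): name is "scene" or "top"; returns a dict with "pixels" (480x640x3 uint8, blue, green, red), "vfov" (degrees; the focal length in pixels is half the picture's height over the tangent of half this angle, whatever the lens; pixels are square), "cx", "cy" (the principal point, pixels), "pose" (4x4, takes a point from camera to world coordinates). Camera axes: x right, y down, z forward; pixel columns grow to the right and rows downward; lengths in mm; the calibration is good to about 2 mm. A picture is of the moment at which its call begins. There is no depth.
- bot.sign_off(): hands the job in, once; it reports no verdict.
The state is a dict: "time_s": time; "q": joint angles; "joint_velocities": joint speeds; "tau": joint torques, N m; "eef_pos": TCP position; "tcp_rot": TCP orientation; "wrist_force": force on the tool from outside, world axes, zero at the start; "torque": the same for the moment, N m; "grip_width": finger opening in mm.
Only numpy, scipy, OpenCV 4.12 (cv2) and the standard library are available. Lean on these libraries where they do the work, as an engineer would, in place of code of your own. Each camera call takes 0.05 s, during which the arm holds its last target. There are 200 camera calls.

## Working session

There is one attempt and no reset: what is moved stays moved. The work goes in short steps, Python scripts to look and compute and a tool call to move; the robot and the scene stay as the last step left them, time stands still between calls to the robot, and variables do not carry over. Pictures are saved under pics/ and viewed, about 8 in all and at most 12, crops included, and the job is handed in when it is done.

Besides the shell and the picture viewer there is one more tool, called after "Request:" as a command line: name --argument value ..., lists and objects as JSON in quotes. drive_tool: Moves the arm, as the interface text tells. Its arguments: {"type":"object","properties":{"deltas":{"type":"string"},"force":{"type":"number"}},"required":["deltas"]}

```bash
mkdir -p pics; cat > h.py <<'E'
import numpy as np, cv2
from plant import bot
def snap(n,f=None):
    s=bot.snapshot(n)
    if f: cv2.imwrite('pics/'+f,s['pixels'])
    return s
def F(s): return 240/np.tan(np.radians(s['vfov'])/2)
def ray(s,u,v,z):
    P=np.array(s['pose']);d=P[:3,:3]@[(u-s['cx'])/F(s),(v-s['cy'])/F(s),1];o=P[:3,3]
    return (o+d*(z-o[2])/d[2])[:2]
def proj(s,p):
    P=np.array(s['pose']);c=P[:3,:3].T@(np.array(p)-P[:3,3]);return c[:2]/c[2]*F(s)+[s['cx'],s['cy']]
E
python3 - <<'E'
from h import *
for n in('scene','top'):
    s=snap(n,n+'0.png');print(n,s['vfov'],s['cx'],s['cy'],np.round(s['pose'],3).tolist())
st=bot.get_state();print(st['eef_pos'],st['tcp_rot'],st['grip_width'],st['wrist_force'],bot.nose_length,st['time_s'])
E
```

```text
scene 56.093054318219515 318.398744983961 244.22170166676813 [[0.686, 0.62, -0.382, 901.259], [0.728, -0.58, 0.366, -287.768], [0.005, -0.528, -0.849, 705.959], [0.0, 0.0, 0.0, 1.0]]
top 42.59601015625393 323.19779850147694 245.5759770835936 [[0.008, -0.999, 0.043, 543.255], [-1.0, -0.009, -0.013, -11.745], [0.014, -0.043, -0.999, 1227.836], [0.0, 0.0, 0.0, 1.0]]
[160.87584175 603.31627671 244.42943827] [ 0.20328393  1.56166498 -0.20621578] 85.32404053248945 [ 0.08863589 -0.34814418  0.24898256] 14.0 0.1
```

View pics/top0.png

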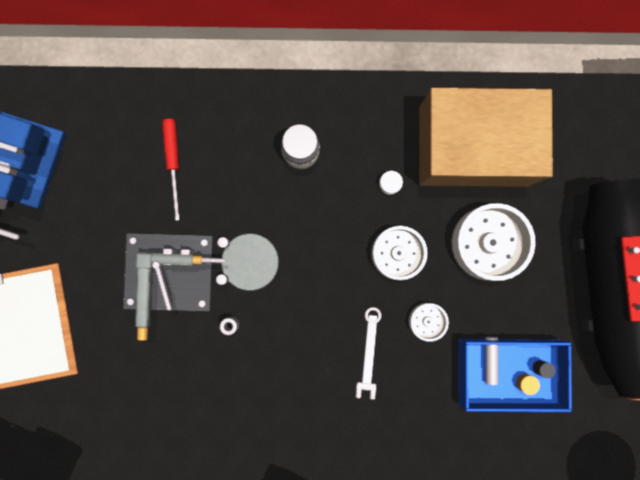

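View pics/scene0.png

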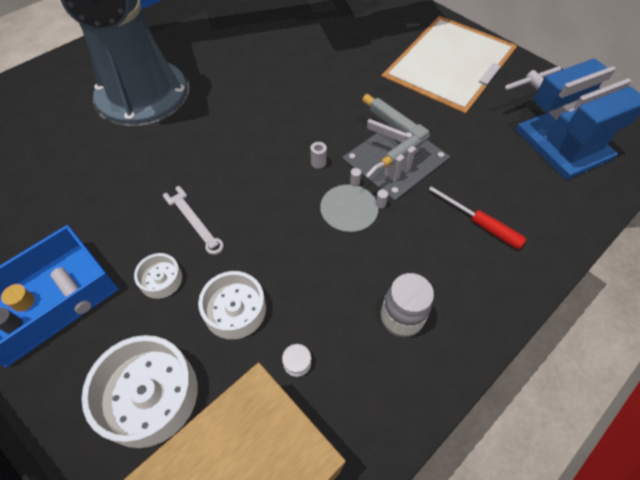

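Top view: three bowl-like dishes, at (493,242) large, (399,252) middle and (429,322) small. The middle one is about 56 px, or roughly 105 mm, which fits. The mark is at (250,262) and the gun at (143,260)–(200,260). I'll measure these and crop to confirm.

```bash
python3 - <<'E'
from h import *
s=snap('top');im=s['pixels'];hsv=cv2.cvtColor(im,cv2.COLOR_BGR2HSV)
def blob(s,x0,y0,x1,y1,lo,hi=255):
    g=cv2.cvtColor(s['pixels'],cv2.COLOR_BGR2GRAY);m=np.zeros_like(g);m[y0:y1,x0:x1]=((g>=lo)&(g<=hi))[y0:y1,x0:x1]*255
    m=cv2.morphologyEx(m,cv2.MORPH_OPEN,np.ones((9,9)))
    c,_=cv2.findContours(m,cv2.RETR_EXTERNAL,cv2.CHAIN_APPROX_NONE);return max(c,key=cv2.contourArea)
g=cv2.cvtColor(im,cv2.COLOR_BGR2GRAY)
for nm,b,z,lo,op in [('big',(445,195,545,290),42,110,1),('mid',(365,220,435,285),42,110,1),('small',(405,297,455,347),30,110,1),('mark',(215,228,285,296),0,95,1)]:
    c=blob(s,*b,lo);e=cv2.fitEllipse(cv2.convexHull(c));(u,v),r=cv2.minEnclosingCircle(c)
    print(nm,np.round(e,1) if 0 else e,'w',ray(s,*e[0],z),'r',r, 2*np.linalg.norm(ray(s,u+r,v,z)-ray(s,u,v,z)))
print('grays',g[262,250],g[262,280:300:5],[g[260,x] for x in range(120,215,5)])
for nm,u,v,z in [('pin1',222.5,242.5,35),('pin2',222,280,35),('socket',229,326,45),('pulley',391,182,28),('tin',300,140,100),('barrelL',143,261,72),('barrelR',195,260,72),('coupl',142,338,62),('wr1',373,313,0),('wr2',366,395,0),('sd tip',177,218,0),('lever hinge',157,264,73),('lever end',169,308,73),('box',430,185,150)]:
    print(nm,ray(s,u,v,z))
a=cv2.resize(im[215:355,110:300],None,fx=4,fy=4,interpolation=cv2.INTER_CUBIC);cv2.imwrite('pics/c1.png',a)
a=cv2.resize(im[160:360,340:560],None,fx=3,fy=3,interpolation=cv2.INTER_CUBIC);cv2.imwrite('pics/c2.png',a)
E
```

```text
big ((490.16998291015625, 241.66586303710938), (65.1218032836914, 78.82996368408203), 177.03732299804688) w [ 604.96334906 -350.96458112] r 39.28641891479492 152.875952696028
mid ((399.75872802734375, 252.5318603515625), (54.75687026977539, 55.25531768798828), 86.89570617675781) w [ 582.42281139 -175.67314632] r 27.759174346923828 107.44521409780165
small ((429.0511779785156, 321.9004821777344), (38.626651763916016, 39.249454498291016), 114.13218688964844) w [ 448.53389063 -234.68260041] r 19.69908905029297 76.73254076619149
mark ((248.85728454589844, 261.45989990234375), (57.1355094909668, 58.490901947021484), 91.57953643798828) w [563.46181988 119.44376651] r 30.1203670501709 119.82096659014793
grays 181 [40 40 38 37] [np.uint8(38), np.uint8(66), np.uint8(93), np.uint8(100), np.uint8(169), np.uint8(175), np.uint8(149), np.uint8(161), np.uint8(165), np.uint8(169), np.uint8(170), np.uint8(173), np.uint8(170), np.uint8(172), np.uint8(171), np.uint8(202), np.uint8(192), np.uint8(214), np.uint8(215)]
pin1 [599.15128884 167.12665305]
pin2 [526.67235283 166.99392861]
socket [439.26324706 150.83690492]
pulley [ 721.23448167 -160.0119822 ]
tin [786.82903361  17.44968358]
barrelL [561.4921178  309.37630131]
barrelR [564.17158138 212.45200702]
coupl [417.23455117 311.0400288 ]
wr1 [ 463.01095379 -128.47867729]
wr2 [ 301.35694171 -115.35980724]
sd tip [648.89846994 263.63134312]
lever hinge [556.0898864  282.92937304]
lever end [474.33496801 259.04040904]
box [ 698.5130192  -213.87102203]
```

View pics/c1.png

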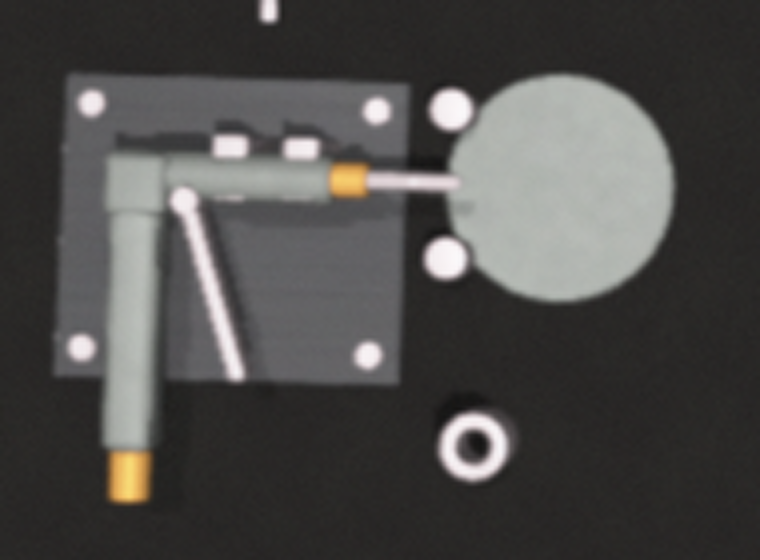

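View pics/c2.png

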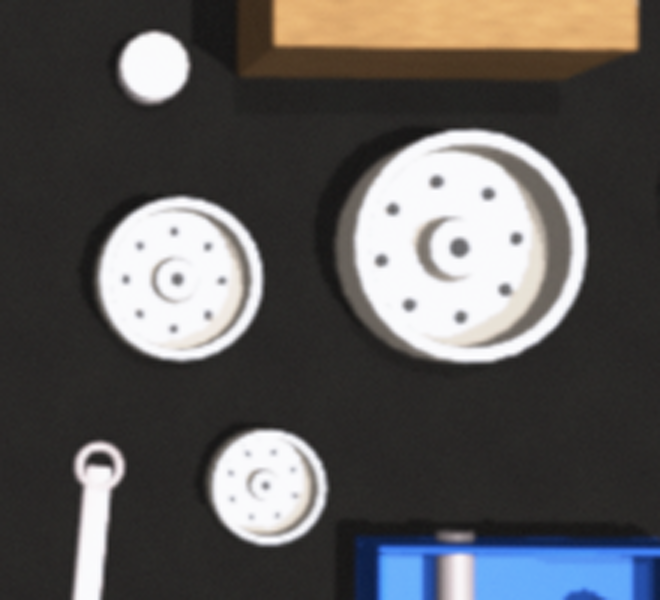

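Crops confirm it. At c2 (180,278), which is (400,253) full-frame, the middle dish is about 104–107 mm across. The others are about 153 and 76 mm, so the middle one is the bowl. c1 gives the mark centre at about (250,262) and the pins at (222.7,242) and (221.3,279.5), with the handle running toward −x.

```bash
python3 - <<'E'
from h import *
from scipy.spatial.transform import Rotation as R
s=snap('top');t=snap('scene')
m=ray(s,250.2,261.8,0);p1=ray(s,222.75,242.25,35);p2=ray(s,221.25,279.5,35)
d=p1-p2;th=np.arctan2(d[1],d[0]);print('mark',m,'pins',p1,p2,'th',th,'seat from pins',(p1+p2)/2-50.5*np.array([-np.sin(th),np.cos(th)]))
print('handle',ray(s,143.2,270,75),ray(s,142.2,325,75))
g=cv2.cvtColor(s['pixels'],cv2.COLOR_BGR2GRAY)
# rim circle seen from the scene camera too
g2=cv2.cvtColor(t['pixels'],cv2.COLOR_BGR2GRAY);m2=np.zeros_like(g2);m2[265:345,195:272]=(g2>90)[265:345,195:272]*255
c=max(cv2.findContours(m2,0,1)[0],key=cv2.contourArea)[:,0]
P=np.array([ray(t,u,v,42) for u,v in c]);up=P[P[:,0]<P[:,0].mean()] 
print('scene z42 extents (far side valid)',P.min(0),P.max(0))
m1=np.zeros_like(g);m1[220:285,365:435]=(g>110)[220:285,365:435]*255
c=max(cv2.findContours(m1,0,1)[0],key=cv2.contourArea)[:,0];P=np.array([ray(s,u,v,42) for u,v in c]);print('top z42',P.min(0),P.max(0))
st=bot.get_state();print(R.from_rotvec(st['tcp_rot']).as_matrix().round(3).tolist(),st['q'])
c0,s0=np.cos(th),np.sin(th);Rs=np.array([[c0,-s0],[s0,c0]])
for n,v in [('grip182',(-65,182.5)),('trigpad',(-64.2,149.7))]: print(n,m+Rs@v)
E
```

```text
mark [562.80708389 116.76579922] pins [599.63993412 166.65113327] [527.62469348 168.45325793] th -0.025018990661810948 seat from pins [562.36898657 117.06800001]
handle [544.67860952 307.82513541] [442.64249905 307.5683157 ]
scene z42 extents (far side valid) [ 528.69561329 -232.2643947 ] [ 648.9231516  -123.70074874]
top z42 [ 529.47508644 -228.39756741] [ 635.724384   -122.01594096]
[[-0.0, 0.258, 0.966], [-0.001, 0.966, -0.258], [-1.0, -0.001, -0.0]] [ 1.13148121e+00  5.27970150e-01  1.43324847e+00  2.10900773e-05
  1.18140185e+00 -1.78532892e-01]
grip182 [502.39291567 300.83474902]
trigpad [502.37212802 268.02500095]
```

Request:
drive_tool --deltas "3 -4 0 0 0 -3.5 0.6;3 -4 0 0 0 -3.5 0.6;3 -4 0 0 0 -3.5 0.6;3 -4 0 0 0 -3.5 0.6;3 -4 0 0 0 -3.5 0.6;3 -4 0 0 0 -3.5 0.6;3 -4 0 0 0 -3.5 0.6;3 -4 0 0 0 -3.5 0.6;3 -4 0 0 0 -3.5 0.6;3 -4 0 0 0 -3.5 0.6" --force 20

```text
time_s: 1.25
eef_pos: [462.1, 202.0, 245.5]
tcp_rot: [0.683, 1.461, -0.682]
wrist_force: [0.9, 1.4, 0.0]
grip_width: 50.8
```

Request:
drive_tool --deltas "1.2 -4.5 0 0 0 -3.5 0.6;1.2 -4.5 0 0 0 -3.5 0.6;1.2 -4.5 0 0 0 -3.5 0.6;1.2 -4.5 0 0 0 -3.5 0.6;1.2 -4.5 0 0 0 -3.5 0.6;1.2 -4.5 0 0 0 -3.5 0.6;1.2 -4.5 0 0 0 -3.5 0.6;1.2 -4.5 0 0 0 -3.5 0.6;1.2 -4.5 0 0 0 -3.5 0.6;0 0 0 0 0 0 0.6"

```text
time_s: 2.25
eef_pos: [571.1, -207.8, 245.4]
tcp_rot: [1.102, 1.268, -1.103]
wrist_force: [-0.1, 0.8, -0.1]
grip_width: 51.2
```

Request:
drive_tool --deltas "1.4 -3.7 -3 0 0 -4.5 0.6;0 0 -5 0 0 0 0.6;0 0 -5 0 0 0 0.6;0 0 0 0 0 0 0.6"

```text
time_s: 2.65
eef_pos: [577.5, -234.6, 107.0]
tcp_rot: [1.157, 1.261, -1.163]
wrist_force: [-0.3, 0.9, -0.3]
grip_width: 51.2
```

```bash
python3 - <<'E'
from h import *
t=snap('scene');s=snap('top')
a=np.hstack([cv2.resize(t['pixels'][200:440,60:360],(375,300)),cv2.resize(s['pixels'][160:360,330:580],(375,300))])
cv2.imwrite('pics/d1.png',a)
E
```

```text
(no output)
```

View pics/d1.png

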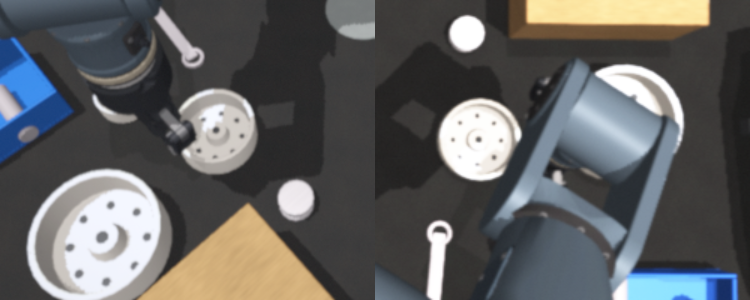

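Scene view: the tool hangs just behind the bowl's −y side, clear of the big dish and the box. I'll shift to the start of the push, check the orientation and then lower.

Request:
drive_tool --deltas "0.8 -1.1 0 0 0 0 0.6;0 0 -2 0 0 0 0.6;0 0 0 0 0 0 0.6"

```text
time_s: 3.05
eef_pos: [592.2, -249.4, 97.9]
tcp_rot: [1.156, 1.239, -1.155]
wrist_force: [-0.7, 1.1, -0.6]
grip_width: 51.2
```

```bash
python3 - <<'E'
from h import *
from scipy.spatial.transform import Rotation as R
st=bot.get_state();M=R.from_rotvec(st['tcp_rot']).as_matrix();print(M.round(3).tolist(),np.degrees(np.arctan2(M[1,1],M[0,1])),st['eef_pos'],st['q'])
E
```

```text
[[0.003, 0.997, 0.071], [-0.002, 0.071, -0.997], [-1.0, 0.003, 0.002]] 4.090484771476133 [ 592.16254199 -249.39882057   97.91607034] [-5.72238872e-01  7.32388024e-01  1.50055956e+00 -9.05036095e-06
  9.05312544e-01 -6.43623054e-01]
```

Request:
drive_tool --deltas "-0.5 0 -3 0 0 0 0.6;0 0 -2 0 0 0 0.6;0 0 -1 0 0 0 0.6;0 0 0 0 0 0 0.6;0 0 0 0 0 0 0.6"

```text
time_s: 3.55
eef_pos: [587.3, -249.6, 37.2]
tcp_rot: [1.157, 1.239, -1.156]
wrist_force: [0.3, 0.6, 0.0]
grip_width: 51.4
```

Request:
drive_tool --deltas "0 0 -1.3 0 0 0 0.6;0 0 0 0 0 0 0.6;-0.03 0.5 0 0 0 0 0.6;-0.03 0.5 0 0 0 0 0.6;-0.03 0.3 0 0 0 0 0.6;-0.02 0.3 0 0 0 0 0.6;-0.02 0.3 0 0 0 0 0.6;-0.02 0.3 0 0 0 0 0.6;-0.02 0.3 0 0 0 0 0.6;-0.02 0.3 0 0 0 0 0.6"

```text
time_s: 4.55
eef_pos: [584.3, -221.3, 22.4]
tcp_rot: [1.157, 1.241, -1.157]
wrist_force: [1.1, -1.5, -0.9]
grip_width: 51.3
```

```bash
cat >> h.py <<'E'
def bowl(save=None):
    t=snap('scene');g=cv2.cvtColor(t['pixels'],cv2.COLOR_BGR2GRAY)
    s=snap('top');
    if save: cv2.imwrite('pics/'+save,np.hstack([cv2.resize(t['pixels'][110:350,130:450],(400,300)),cv2.resize(s['pixels'][180:330,210:410],(400,300))]))
    return t,s
E
python3 -c "
from h import *
bowl('e1.png')"
```

```text
(no output)
```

View pics/e1.png

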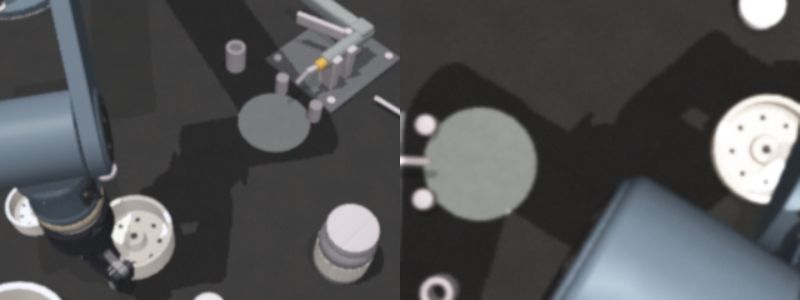

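Both views show the tool in contact; the bowl boss has moved to about (393,255) from (399,253), with low force. I'll continue pushing.

Request:
drive_tool --deltas "-0.04 0.6 0 0 0 0 0.6;-0.05 0.8 0 0 0 0 0.6;-0.05 0.8 0 0 0 0 0.6;-0.05 0.8 0 0 0 0 0.6;-0.05 0.8 0 0 0 0 0.6;-0.05 0.8 0 0 0 0 0.6;-0.05 0.8 0 0 0 0 0.6;-0.05 0.8 0 0 0 0 0.6;-0.05 0.6 0 0 0 0 0.6;-0.05 0.5 0 0 0 0 0.6"

```text
time_s: 5.65
eef_pos: [579.4, -147.5, 22.4]
tcp_rot: [1.157, 1.242, -1.157]
wrist_force: [0.6, -2.8, 1.3]
grip_width: 51.6
```

```bash
cat >> h.py <<'E'
def fit(s,c0,z=42,R0=52,thr=110):
    "circle fit of rim edge: leading (+y) side seen from top, robust, given centre guess"
    from scipy.optimize import least_squares
    g=cv2.cvtColor(s['pixels'],cv2.COLOR_BGR2GRAY).astype(float);pts=[]
    for a in np.radians(np.arange(20,161,4)):
        rr=np.arange(30,75,.5);p=np.array([proj(s,[c0[0]+r*np.cos(a),c0[1]+r*np.sin(a),z]) for r in rr]).astype(np.float32)
        v=cv2.remap(g.astype(np.float32),p[:,:1],p[:,1:],1)[:,0]
        k=np.argmin(np.diff(v[::2]))*2+1
        if v[max(k-3,0)]-v[min(k+3,len(v)-1)]>50: pts.append([c0[0]+rr[k]*np.cos(a),c0[1]+rr[k]*np.sin(a)])
    pts=np.array(pts);o=least_squares(lambda c:np.hypot(*(pts-c).T)-R0,c0,loss='soft_l1',f_scale=1.5)
    return o.x,len(pts),np.median(abs(o.fun))
E
python3 -c "
from h import *
s=snap('top');e=bot.get_state()['eef_pos'];print(e);print(fit(s,[e[0]-4,e[1]+56]))"
```

```text
[ 579.12497246 -146.79974629   22.32567278]
(array([574.57956942, -90.52063059]), 36, np.float64(0.17532085850062273))
```

The fit puts the bowl cradled at (574.6,-90.5), with the offset as predicted.

Request:
drive_tool --deltas "-0.05 0.6 0 0 0 0 0.6;-0.05 0.8 0 0 0 0 0.6;-0.05 0.8 0 0 0 0 0.6;-0.05 0.8 0 0 0 0 0.6;-0.05 0.8 0 0 0 0 0.6;-0.05 0.8 0 0 0 0 0.6;-0.05 0.8 0 0 0 0 0.6;-0.05 0.8 0 0 0 0 0.6;-0.05 0.8 0 0 0 0 0.6;-0.05 0.8 0 0 0 0 0.6"

```text
time_s: 6.7
eef_pos: [574.2, -69.5, 22.3]
tcp_rot: [1.157, 1.242, -1.157]
wrist_force: [0.6, -3.2, 1.1]
grip_width: 51.2
```

Request:
drive_tool --deltas "-0.05 0.8 0 0 0 0 0.6;-0.05 0.8 0 0 0 0 0.6;-0.05 0.8 0 0 0 0 0.6;-0.05 0.8 0 0 0 0 0.6;-0.05 0.8 0 0 0 0 0.6;-0.05 0.8 0 0 0 0 0.6;-0.05 0.8 0 0 0 0 0.6;-0.05 0.7 0 0 0 0 0.6;-0.05 0.5 0 0 0 0 0.6;-0.05 0.3 0 0 0 0 0.6"

```text
time_s: 7.7
eef_pos: [569.3, 1.4, 22.3]
tcp_rot: [1.157, 1.242, -1.157]
wrist_force: [0.5, -2.5, 1.0]
grip_width: 51.1
```

```bash
python3 -c "
from h import *
s=snap('top');e=bot.get_state()['eef_pos'];print(e);print(fit(s,[e[0]-4,e[1]+56]))"
```

```text
[569.13433129   1.74290111  22.29011791]
(array([567.5362115 ,  53.69227884]), 22, np.float64(4.253749227055934))
```

Request:
drive_tool --deltas "-0.02 0.5 0 0 0 0 0.6;-0.03 0.6 0 0 0 0 0.6;-0.02 0.6 0 0 0 0 0.6;-0.03 0.6 0 0 0 0 0.6;-0.02 0.6 0 0 0 0 0.6;-0.03 0.5 0 0 0 0 0.6;-0.02 0.4 0 0 0 0 0.6;-0.03 0.3 0 0 0 0 0.6;0 0.2 0 0 0 0 0.6;0 0.1 0 0 0 0 0.6"

```text
time_s: 8.75
eef_pos: [567.2, 45.0, 22.3]
tcp_rot: [1.157, 1.242, -1.157]
wrist_force: [0.3, -1.5, 0.1]
grip_width: 51.6
```

```bash
python3 - <<'E'
from h import *
s=snap('top');t=snap('scene');print(bot.get_state()['eef_pos'])
a=cv2.resize(s['pixels'][220:310,200:320],(480,360),interpolation=2);b=cv2.resize(t['pixels'][150:270,280:440],(480,360),interpolation=2)
cv2.imwrite('pics/f1.png',np.hstack([cv2.resize(a,(400,300)),cv2.resize(b,(400,300))]))
E
```

```text
[567.20333402  45.0305407   22.28750404]
```

View pics/f1.png

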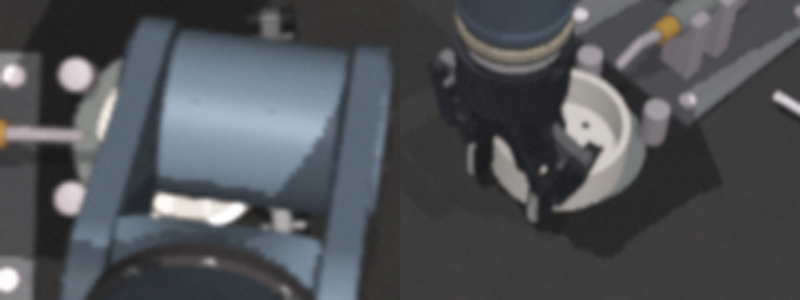

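Bowl is on the mark, with a gap of about 1 cm left to the pins, as predicted. Pushing 12 mm more, slowly, and then backing off.

Request:
drive_tool --deltas "0 0.2 0 0 0 0 0.6;-0.02 0.2 0 0 0 0 0.6;-0.02 0.2 0 0 0 0 0.6;-0.02 0.2 0 0 0 0 0.6;0 0.2 0 0 0 0 0.6;0 0.15 0 0 0 0 0.6;0 0.1 0 0 0 0 0.6;0 0 0 0 0 0 0.6;0 0 0 0 0 0 0.6"

```text
time_s: 9.75
eef_pos: [566.6, 57.6, 22.3]
tcp_rot: [1.157, 1.242, -1.157]
wrist_force: [-0.8, 0.9, -0.1]
grip_width: 51.3
```

Request:
drive_tool --deltas "0.02 -0.3 0 0 0 0 0.6;0.05 -1 0 0 0 0 0.6;0.05 -2 0 0 0 0 0.6;0 -3 0 0 0 0 0.6;0 -3 0 0 0 0 0.6;0 0 3 0 0 0 0.6;0 0 5 0 0 0 0.6;0 -3 5 0 0 0 0.6;0 -4 4 0 0 0 0.6;0 -4 2 0 0 0 0.6"

```text
time_s: 10.75
eef_pos: [568.9, -138.2, 204.2]
tcp_rot: [1.157, 1.237, -1.153]
wrist_force: [0.5, -0.4, -0.3]
grip_width: 51.2
```

```bash
python3 - <<'E'
from h import *
s=snap('top');print(bot.get_state()['eef_pos'])
cv2.imwrite('pics/f2.png',cv2.resize(s['pixels'][210:320,200:340],(700,550),interpolation=2))
E
```

```text
[ 571.37163256 -146.18963387  206.85880483]
```

View pics/f2.png

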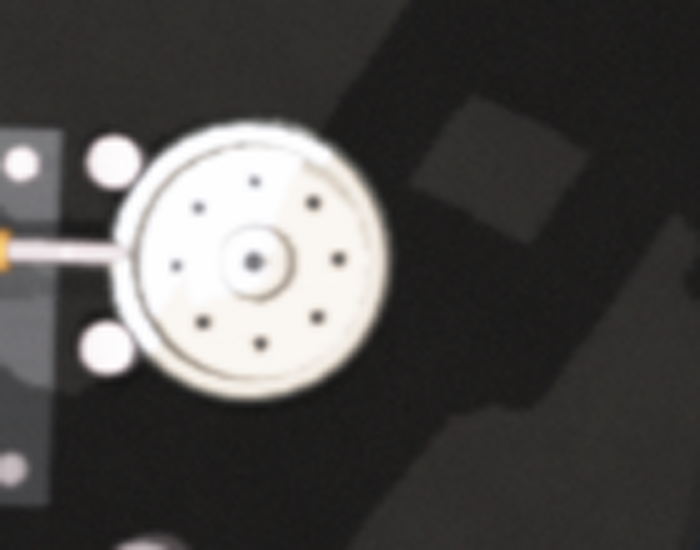

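The bowl boss is at (250.8,262.4) against the mark at (250.2,261.8), so it's on the mark close to both pins. Now the trigger.

Request:
drive_tool --deltas "-0.58 3.5 0 0 0 6.5 1;-0.58 3.5 0 0 0 6.5 1;-0.58 3.5 0 0 0 6.5 1;-0.58 3.5 0 0 0 6.5 1;-0.58 3.5 0 0 0 6.5 1;-0.58 3.5 0 0 0 6.5 1;-0.58 3.5 0 0 0 6.5 1;-0.58 3.5 0 0 0 6.5 1;-0.58 3.5 0 0 0 6.5 1;-0.58 3.5 0 0 0 6.5 1"

```text
time_s: 11.8
eef_pos: [509.5, 214.0, 200.3]
tcp_rot: [0.284, 1.552, -0.284]
wrist_force: [0.1, 0.7, -0.8]
grip_width: 85.3
```

Request:
drive_tool --deltas "-0.5 3.5 0 0 0 6.5 1;-0.5 3.5 0 0 0 6.5 1;0 2 0 0 0 6.5 1;0 0 0 0 0 0 1;0 0 0 0 0 0 1"

```text
time_s: 12.3
eef_pos: [499.7, 302.7, 200.2]
tcp_rot: [0.02, 1.571, -0.021]
wrist_force: [-0.3, 0.1, 0.1]
grip_width: 85.0
```

```bash
cat > st.py <<'E'
from h import *
from scipy.spatial.transform import Rotation as R
st=bot.get_state();M=R.from_rotvec(st['tcp_rot']).as_matrix();print(M[:,0].round(3),np.degrees(np.arctan2(M[1,1],M[0,1])),st['eef_pos'],st['q'].round(2) if hasattr(st['q'],'round') else st['q'],st['grip_width'])
E
python3 st.py
```

```text
[-0.001 -0.001 -1.   ] 88.49141389059322 [499.67874324 302.74783069 200.15501102] [ 0.35  0.53  1.58 -0.    1.03 -1.19] 85.03744507037935
```

Request:
drive_tool --deltas "0.25 -0.65 -3 0 0 0 1;0 0 -4 0 0 0 1;0 0 -2 0 0 0 1;0 0 0 0 0 0 1;0 0 0 0 0 0 1"

```text
time_s: 12.8
eef_pos: [502.9, 295.6, 110.7]
tcp_rot: [0.021, 1.571, -0.022]
wrist_force: [0.5, -0.2, 0.3]
grip_width: 85.1
```

```bash
python3 - <<'E'
from h import *
exec(open('st.py').read())
t=snap('scene');s=snap('top')
cv2.imwrite('pics/g1.png',np.hstack([cv2.resize(t['pixels'][60:210,300:500],(400,300),interpolation=2),cv2.resize(s['pixels'][220:370,100:300],(400,300),interpolation=2)]))
E
```

```text
[-0. -0. -1.] 88.41864496007793 [502.90669632 295.61450882 110.67566172] [ 0.34  0.66  1.65 -0.    0.84 -1.2 ] 85.14250516787706
```

View pics/g1.png

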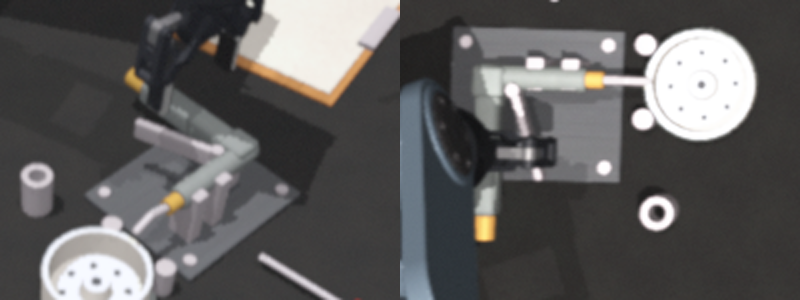

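Scene view: fingers are above the handle and lever, one each side, and the bowl is undisturbed at the pins. Lowering, then shifting to the squeeze centre.

Request:
drive_tool --deltas "0 0 -2 0 0 0 1;0 0 -1.5 0 0 0 1;0 0 -1.5 0 0 0 1;0 0 0 0 0 0 1;0 0.25 0 0 0 0 1;0 0.25 0 0 0 0 1;0 0 0 0 0 0 1"

```text
time_s: 13.6
eef_pos: [503.0, 302.3, 61.4]
tcp_rot: [0.019, 1.569, -0.019]
wrist_force: [-0.2, -1.6, 0.1]
grip_width: 86.0
```

Request:
drive_tool --deltas "0 0 0 0 0 0 0.7;0 0 0 0 0 0 0.6;0 0 0 0 0 0 0.55;0 0 0 0 0 0 0.5;0 0 0 0 0 0 0.45;0 0 0 0 0 0 0.4;0 0 0 0 0 0 0.4;0 0 0 0 0 0 0.4" --force 25

```text
time_s: 14.4
eef_pos: [502.2, 300.8, 60.9]
tcp_rot: [0.018, 1.572, -0.021]
wrist_force: [-1.2, -6.2, 6.2]
grip_width: 37.4
```

Request:
drive_tool --deltas "0 0 0 0 0 0 0.35;0 0 0 0 0 0 0.35;0 0 0 0 0 0 0.35;0 0 0 0 0 0 0.35;0 0 0 0 0 0 0.35;0 0 0 0 0 0 0.35"

```text
time_s: 15.0
eef_pos: [502.1, 300.8, 60.9]
tcp_rot: [0.018, 1.572, -0.021]
wrist_force: [-0.4, -6.0, 6.5]
grip_width: 37.5
```

```bash
python3 - <<'E'
from h import *
exec(open('st.py').read())
t=snap('scene');s=snap('top')
cv2.imwrite('pics/g2.png',np.hstack([cv2.resize(t['pixels'][60:210,300:500],(400,300),interpolation=2),cv2.resize(s['pixels'][220:370,100:300],(400,300),interpolation=2)]))
E
```

```text
[-0.001 -0.002 -1.   ] 88.56190928572117 [502.13226304 300.76612877  60.92502953] [ 0.35  0.74  1.66 -0.    0.74 -1.19] 37.53746622344181
```

View pics/g2.png

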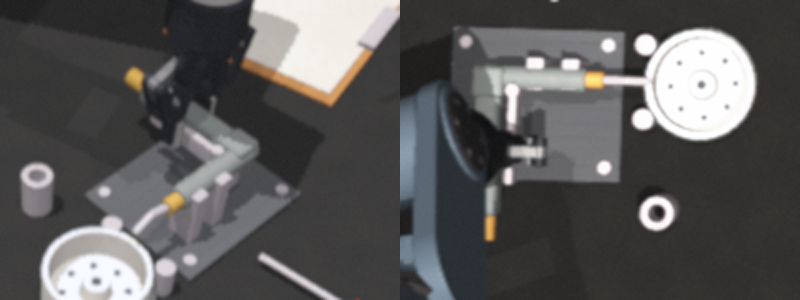

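The top view shows the lever parallel to the handle, from (512,90) to (508,180). The width stays at 37.5 mm with a smaller opening commanded, so it is fully squeezed and has been held over 0.5 s. Releasing and withdrawing upward.

Request:
drive_tool --deltas "0 0 0 0 0 0 0.7;0 0 0 0 0 0 1;0 0 0 0 0 0 1;0 0 0 0 0 0 1;0 -0.5 0 0 0 0 1;0 0 0 0 0 0 1;0 0 1 0 0 0 1;0 0 3 0 0 0 1;0 0 4 0 0 0 1;0 0 4 0 0 0 1"

```text
time_s: 16.1
eef_pos: [502.0, 296.8, 182.2]
tcp_rot: [0.02, 1.571, -0.02]
wrist_force: [1.0, 0.5, 0.2]
grip_width: 85.4
```

Request:
drive_tool --deltas "-2 2 3 0 0 0 1;-3 4 0 0 0 0 1;-3 4 0 0 0 0 1;-3 4 0 0 0 0 1;-2 4 0 0 0 0 1;0 4 0 0 0 0 1;0 0 0 0 0 0 1;0 0 0 0 0 0 1;0 0 0 0 0 0 1"

```text
time_s: 17.0
eef_pos: [372.3, 515.6, 210.7]
tcp_rot: [0.019, 1.571, -0.021]
wrist_force: [0.6, -0.3, -0.1]
grip_width: 85.4
```

```bash
python3 - <<'E'
from h import *
t=snap('scene');s=snap('top')
cv2.imwrite('pics/h1.png',np.hstack([cv2.resize(t['pixels'],(400,300)),cv2.resize(s['pixels'],(400,300))]))
g=s['pixels'].astype(int);a=cv2.resize(s['pixels'][215:355,110:300],None,fx=2.1,fy=2.1,interpolation=2);b=cv2.imread('pics/h1.png')
o=np.zeros((600,800,3),np.uint8);o[:300]=b;o[300:594,:399]=a[:294,:399];cv2.imwrite('pics/h1.png',o)
E
```

```text
(no output)
```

View pics/h1.png

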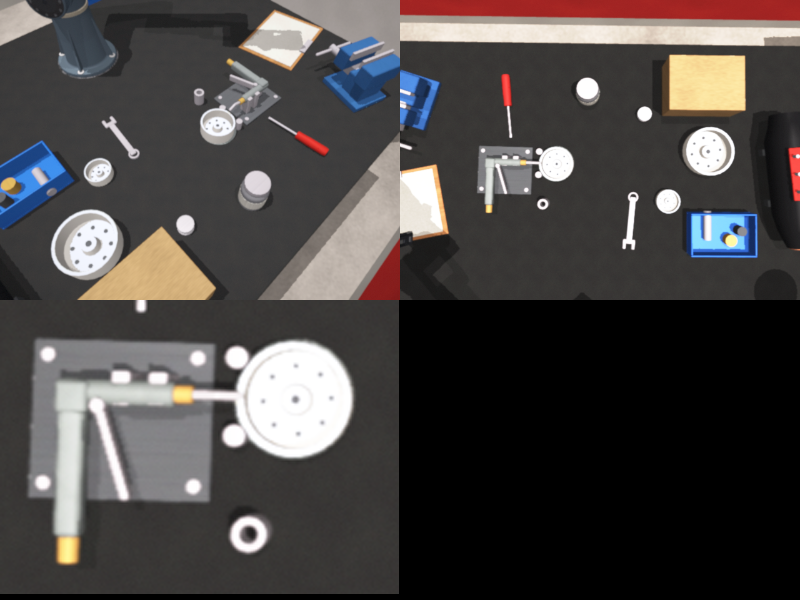

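The lever has sprung back, from (97,405) to (124,498) in the lower crop. The bowl is on the mark at the pins, bystanders are where they were and the arm is clear, so I'm handing in.

```bash
python3 -c "
from h import *
print(bot.sign_off())"
```

```text
the job is handed in; nothing more can be done
None
```

I slid the middle-sized bowl (about 104 mm) onto the mark, squeezed the trigger right in, let it spring back, and handed the job in at about 17 s. `sign_off` gives no verdict, so these are my own readings.

- **Bowl:** I pushed it with two half-open fingers cradling its outer wall, and the sampled wrist force stayed at about 3.5 N or less. In the close top view its boss hole was at (250.8, 262.4) px against the mark's centre at (250.2, 261.8) px, within a few mm. It sits at or very near both pins.
- **Trigger:** The last 0.6 s of the squeeze held steady at 37.5 mm, and the picture showed the lever parallel to the handle. That width is slightly under the stated 39 mm. I put this down to the finger reading, since the width did not change when I commanded a smaller opening.
- **Final pictures:** The lever is back at its rest angle, the tin, screwdriver, wrench, socket and pulley show no visible movement, and the arm is clear of everything.

One automatic circle fit of the bowl's rim, just before the mark, was unusable because the grey mark confused it. I steered the last stretch by the known offset between tool and bowl, then checked it with the pictures.

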